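# Line up display cases by height for wrapping

## Task

Line the four blue display cases up on the row of pads in order of height, ready for wrapping: the tallest on the pad next to the tape dispenser, then each next lower one, with the lowest at the far end; pad colours do not matter. Each stands upright, centred on its own pad; never tip a case over, and leave the white cup where it stands.

Things in the scene. Friction and masses are not known exactly. Their poses are not given: they have to be found in the camera images.
- case_xl: The largest and tallest of four display cases: loose, square, clear shell filled with a dark blue insert, a white and red disc showing under the lid; 60 x 60 mm, 82 mm high, solid to the touch, lighter than 0.3 kg. Origin at the centre of its underside, z up, x and y along its sides. It starts standing on the table at any small turn.
- case_l: The second largest of four display cases: loose, square, clear shell filled with a dark blue insert, a yellow bar showing under the lid; 52 x 52 mm, 66 mm high, solid to the touch, lighter than 0.3 kg. Origin at the centre of its underside, z up, x and y along its sides. It starts standing on the table at any small turn.
- case_m: The second smallest of four display cases: loose, square, clear shell filled with a dark blue insert, a steel and white watch-like disc showing under the lid; 44 x 44 mm, 50 mm high, solid to the touch, lighter than 0.3 kg. Origin at the centre of its underside, z up, x and y along its sides. It starts standing on the table at any small turn.
- case_s: The smallest and lowest of four display cases: loose, square, clear shell filled with a dark blue insert, a brass disc showing under the lid; 36 x 36 mm, 34 mm high, solid to the touch, lighter than 0.3 kg. Origin at the centre of its underside, z up, x and y along its sides. It starts standing on the table at any small turn.
- pad_yellow: Yellow square pad, 70 x 70 x 2 mm, fixed on a plywood board (100 x 390 x 6 mm), its top 8 mm above the table. One of four pads in a straight row with centres 95 mm apart; the colours come in any order and mean nothing. Origin at the centre of its underside, z up, x across the row (away from the robot), y along the row.
- pad_green: Green square pad, 70 x 70 x 2 mm, fixed on a plywood board (100 x 390 x 6 mm), its top 8 mm above the table. One of four pads in a straight row with centres 95 mm apart; the colours come in any order and mean nothing. Origin at the centre of its underside, z up, x across the row (away from the robot), y along the row.
- pad_white: White square pad, 70 x 70 x 2 mm, fixed on a plywood board (100 x 390 x 6 mm), its top 8 mm above the table. One of four pads in a straight row with centres 95 mm apart; the colours come in any order and mean nothing. Origin at the centre of its underside, z up, x across the row (away from the robot), y along the row.
- pad_black: Black square pad, 70 x 70 x 2 mm, fixed on a plywood board (100 x 390 x 6 mm), its top 8 mm above the table. One of four pads in a straight row with centres 95 mm apart; the colours come in any order and mean nothing. Origin at the centre of its underside, z up, x across the row (away from the robot), y along the row.
- dispenser: Desk tape dispenser, black with a brown roll of tape, 120 mm (across the row) x 60 mm, 77 mm high, fixed on the table just beyond one end of the row of pads, 115 mm from the nearest pad's centre (a white basket, 120 x 66 x 45 mm, stands beyond the other end). It may be at either end. Origin at the centre of its underside, z up, y along the row.
- cup: White ceramic cup, loose, 70 mm across the rim, 85 mm high, standing on the table among the cases. Origin at the centre of its underside, z up. Leave it alone.
Things that resemble listed ones, but are neither listed nor needed, are in the scene too. What is shaped like the case_s but orange or turquoise is not meant.

How it is judged:
At the end, for the whole second after the job is handed in: Each case stands upright (within 0.1 rad), released and at rest, on the pad of its rank by height counted from the tape dispenser (tallest nearest), its centre within 15 mm of the pad's centre (((horizontal distance between case_xl and pad_yellow below 0.015 m and horizontal distance between pad_yellow and dispenser between 0.075 and 0.155 m) or (horizontal distance between case_xl and pad_green below 0.015 m and horizontal distance between pad_green and dispenser between 0.075 and 0.155 m) or (horizontal distance between case_xl and pad_white below 0.015 m and horizontal distance between pad_white and dispenser between 0.075 and 0.155 m) or (horizontal distance between case_xl and pad_black below 0.015 m and horizontal distance between pad_black and dispenser between 0.075 and 0.155 m)) and height (world z) of each of case_xl, case_l, case_m, case_s below 0.014 m and angle between each of case_xl, case_l, case_m, case_s's own z axis and vertical below 0.1 rad and linear speed of each of case_xl, case_l, case_m, case_s below 0.02 m/s and ((horizontal distance between case_l and pad_yellow below 0.015 m and horizontal distance between pad_yellow and dispenser between 0.17 and 0.25 m) or (horizontal distance between case_l and pad_green below 0.015 m and horizontal distance between pad_green and dispenser between 0.17 and 0.25 m) or (horizontal distance between case_l and pad_white below 0.015 m and horizontal distance between pad_white and dispenser between 0.17 and 0.25 m) or (horizontal distance between case_l and pad_black below 0.015 m and horizontal distance between pad_black and dispenser between 0.17 and 0.25 m)) and ((horizontal distance between case_m and pad_yellow below 0.015 m and horizontal distance between pad_yellow and dispenser between 0.265 and 0.345 m) or (horizontal distance between case_m and pad_green below 0.015 m and horizontal distance between pad_green and dispenser between 0.265 and 0.345 m) or (horizontal distance between case_m and pad_white below 0.015 m and horizontal distance between pad_white and dispenser between 0.265 and 0.345 m) or (horizontal distance between case_m and pad_black below 0.015 m and horizontal distance between pad_black and dispenser between 0.265 and 0.345 m)) and ((horizontal distance between case_s and pad_yellow below 0.015 m and horizontal distance between pad_yellow and dispenser between 0.36 and 0.44 m) or (horizontal distance between case_s and pad_green below 0.015 m and horizontal distance between pad_green and dispenser between 0.36 and 0.44 m) or (horizontal distance between case_s and pad_white below 0.015 m and horizontal distance between pad_white and dispenser between 0.36 and 0.44 m) or (horizontal distance between case_s and pad_black below 0.015 m and horizontal distance between pad_black and dispenser between 0.36 and 0.44 m))); the robot touches nothing.
It fails at once if a display case is tipped over (more than 0.7 rad) (angle between any of case_xl, case_l, case_m, case_s's own z axis and vertical above 0.7 rad).
It fails at once if the cup is moved by more than 25 mm or tipped by more than 0.5 rad (distance of cup from where it was at the start of the episode above 0.025 m or angle between cup's own z axis and vertical above 0.5 rad).
It also fails if it takes over 96 s, if anything falls off the work surface, if the arm or the gripper's body presses on something with over 40 N, if the wrist force passes 120 N, or if a joint passes its speed limit or range.

## Robot

A 6-joint arm with a two-finger parallel gripper is mounted at the origin on the work surface. World frame = base frame: x ahead of the robot, y to its left, z up, the work surface at z = 0. Lengths are in m, angles in rad, forces in N, time in s.
With the tool pointing down it reaches from about 0.25 to 0.775 m from the base axis. Payload 4 kg.
Tool frame: the origin (TCP) lies midway between the tips of the shut fingers; the grasp point (between the pads) lies ctrl.pinch_z behind it (ctrl.pinch_z is the distance from the TCP to the grasp point, in m); x points along the fingers, y is the direction in which the jaws open and shut, and the axes are right-handed (so a half turn about x gives the same grasp; the last joint's range is limited). The gripper opens to 94 mm and grips with 3 to 60 N. Pads are 16 mm wide; open, the fingers measure 119 mm over their backs; the gripper's body (75 mm by 177 mm) begins 78 mm behind the grasp point.
Start: joints at [1.084, 0.087, 1.371, -0, 1.684, -0.103], TCP at [0.206, 0.51, 0.206] pointing down, gripper open.
Joint ranges: [-3.1, 3.1], [-0.76, 2.03], [0.27, 2.55], [-1.08, 4.22], [0.17, 2.65], [-2.57, 2.57]. Speed limits (rad/s): [2.79, 2.79, 3.14, 3.14, 3.14, 3.14].

## Interface

Orientations are given as a unit quaternion [w, x, y, z].
In Python, from bench import ctrl, vision gives the robot as it stands. The module is installed in compiled form; this text tells all that it offers.
- The arm moves only by the tool carry_out, never from a script. Its argument "commands" is a list of rows, each an object of numbers: "jaw": the closure, from -1 (fully open) to 1 (shut); "x", "y", "z": the shift along the tool's x, y, z in cm; "rx", "ry", "rz": the turn, a rotation vector about the tool's x, y, z in units of 6 degrees (1.0 is 6 degrees). A call has 1 to 5 rows; each row shifts and turns the commanded pose from where the row before left it, along the tool's axes as they then stand; what a row does not reach is not made up. A row lasts 1/12 s, in which the tool goes at most 41.7 mm and 7.16 degrees, less where a joint would pass 70% of its speed; a pose out of reach is approached as far as the arm can. A call is refused whole if a number of a shift passes 4.17 or a number of a turn 1, either way. A call with a gripper value outside its range is refused whole. The fingers move at their own pace and stop on an object; "squeeze" is the grip in N (left out, the last holds). Time passes only in rows, so rows that do not move let the fingers close. It gives the time, the measured TCP pose, the force and the opening at its end, in the units of the state.
- ctrl.get_obs(): the state, without advancing time (a new reading comes with each control period).
- vision.capture(name): name is "scene" or "top" or "wrist"; returns (picture, depth): 480x640x3 uint8, blue, green, red; 480x640 float32, m along the optical axis (not along the pixel's ray), 0 where there is no reading.
- vision.calibration(name): a dict with "fx", "fy", "cx", "cy" (pixels), "k1" (the pictures are not rectified: a ray, as slopes to the right and down, at radius r is drawn at 1 + k1 r^2 times it, then the intrinsics apply), "cam_to_world" (4x4, takes a point from camera to world coordinates). Camera axes: x right, y up, looking along -z (the intrinsics and any distortion apply to the point x, -y, -z); pixel columns grow to the right and rows downward; lengths in m; the calibration is good to about 2 mm. A picture is of the moment at which its call begins: read the wrist's pose just before it. calibration takes no time and is no camera call; for the wrist camera it gives the pose at the moment of the call.
- ctrl.job_done(): hands the job in, once; it reports no verdict.
Trained networks look in the newest picture that a camera, given by its name, has taken for a name from the list of things; names that differ only in an ending like _2 or _b are one class to them, and where a whole thing is asked for, a point or a joint stands for the part that bears it (a point fixed in the world has none). Each returns a list of dicts, best first, with "confidence" (0 to 1); they miss things now and then, are a little off and sometimes report something else, mostly with a low value. They report only what shows in the picture. A call takes as long as a camera call. They do not tell look-alikes from the thing itself.
- vision.recognise(thing, camera): "position" ([row, column] in pixels, amid what is visible of it).
- vision.mark_of(thing, camera): "position" ([row, column] in pixels: a listed point, or the origin of a listed thing).
The state is a dict: "time": time; "joint_positions": joint angles; "qvel": joint speeds; "effort": joint torques, N m; "tool_pos": TCP position; "tcp_rot": TCP orientation; "wrist_force": force on the tool from outside, world axes, zero at the start; "torque": the same for the moment, N m; "opening": opening from 0.0 (shut) to 1.0 (fully open).
Only numpy, scipy, OpenCV 4.12 (cv2) and the standard library are available. Lean on these libraries where they do the work, as an engineer would, in place of code of your own. Each camera call takes 0.05 s, during which the arm holds its last target. There are 200 camera calls.

## Working session

There is one attempt and no reset: what is moved stays moved. The work goes in short steps, Python scripts to look and compute and a tool call to move; the robot and the scene stay as the last step left them, time stands still between calls to the robot, and variables do not carry over. Pictures are saved under pics/ and viewed, about 12 in all and at most 16, crops included, and the job is handed in when it is done.

Besides the shell and the picture viewer there is one more tool, called after "Emit:" as a command line: name --argument value ..., lists and objects as JSON in quotes. carry_out: Moves the arm, as the interface text tells. Its arguments: {"type":"object","properties":{"commands":{"type":"array"},"squeeze":{"type":"number"}},"required":["commands"]}

```bash
mkdir -p pics
cat > h.py <<'E'
import numpy as np, cv2
from bench import ctrl, vision
def world(cal, r, c, d):
    K=np.array([[cal['fx'],0,cal['cx']],[0,cal['fy'],cal['cy']],[0,0,1.]])
    p=cv2.undistortPoints(np.array([[[c,r]]],float),K,np.array([cal['k1'],0,0,0.]))[0,0]
    return (np.array(cal['cam_to_world'])@np.array([p[0]*d,-p[1]*d,-d,1]))[:3]
def onplane(cal, r, c, z):
    a=world(cal,r,c,.2); b=world(cal,r,c,1.); return a+(b-a)*(z-a[2])/(b[2]-a[2])
E
python3 - <<'E'
from h import *
for n in ("top","scene"):
    im,d=vision.capture(n); cv2.imwrite(f"pics/{n}0.png",im); np.save(f"{n}0.npy",d)
    cal=vision.calibration(n)
    print(n,np.round(np.array(cal['cam_to_world']),3).tolist(),cal['fx'])
    for t in ["case_xl","case_l","case_m","case_s","pad_yellow","pad_green","pad_white","pad_black","dispenser","cup"]:
        for m in vision.recognise(t,n)[:3]:
            r,c=m['position']; dd=d[int(r),int(c)]
            print(t,np.round([r,c]),round(m['confidence'],2),np.round(world(cal,r,c,dd),3) if dd>0 else 0)
print(ctrl.get_obs(),ctrl.pinch_z)
E
```

```text
top [[0.045, 0.978, -0.202, 0.366], [-0.999, 0.043, -0.014, -0.02], [-0.005, 0.202, 0.979, 0.932], [0.0, 0.0, 0.0, 1.0]] 526.1114288660037
case_xl [336. 142.] 0.7 [0.371 0.275 0.081]
case_xl [223. 437.] 0.7 [ 0.581 -0.198  0.063]
case_l [294. 327.] 0.87 [ 0.454 -0.016  0.048]
case_l [274. 277.] 0.87 [0.485 0.071 0.035]
case_l [341. 285.] 0.76 [0.373 0.05  0.034]
case_m [294. 327.] 0.87 [ 0.454 -0.016  0.048]
case_m [274. 277.] 0.87 [0.485 0.071 0.035]
case_m [341. 285.] 0.76 [0.373 0.05  0.034]
case_s [294. 327.] 0.87 [ 0.454 -0.016  0.048]
case_s [274. 277.] 0.87 [0.485 0.071 0.035]
case_s [341. 285.] 0.76 [0.373 0.05  0.034]
pad_yellow [202. 272.] 0.71 [0.622 0.09  0.008]
pad_green [194. 222.] 0.66 [0.631 0.184 0.009]
pad_white [215. 322.] 0.56 [ 0.6   -0.001  0.007]
pad_black [217. 377.] 0.83 [ 0.602 -0.101  0.008]
dispenser [223. 439.] 0.82 [ 0.58  -0.201  0.065]
cup [342. 501.] 0.92 [ 0.388 -0.321  0.006]
cup [335. 142.] 0.29 [0.372 0.275 0.082]
scene [[-0.321, -0.648, 0.691, 1.216], [0.947, -0.234, 0.221, 0.232], [0.018, 0.725, 0.689, 0.718], [0.0, 0.0, 0.0, 1.0]] 531.135122535
[... 794 characters left out ...]
. 399.] 0.7 [0.438 0.146 0.029]
{'time': 1.1, 'joint_positions': array([ 1.08389761e+00,  8.72118467e-02,  1.37071199e+00, -8.57934797e-06,
        1.68355693e+00, -1.03106076e-01]), 'qvel': array([-0.00192683,  0.00153831, -0.00207075, -0.00038421,  0.00197013,
        0.0002276 ]), 'effort': array([ 4.10080575e-04, -3.40061760e+01, -3.02599168e+01,  7.20192888e-02,
        2.35529646e-02, -1.16668286e-06]), 'tool_pos': array([0.20596579, 0.51000989, 0.20549331]), 'tcp_rot': array([ 0.69414168,  0.13489724,  0.69411291, -0.1348233 ]), 'wrist_force': array([-0.7212569 ,  0.28206754,  0.6607449 ]), 'torque': array([-0.01203608, -0.0002283 , -0.02755242]), 'opening': 0.9986374125127828} 0.0188
```

View pics/top0.png

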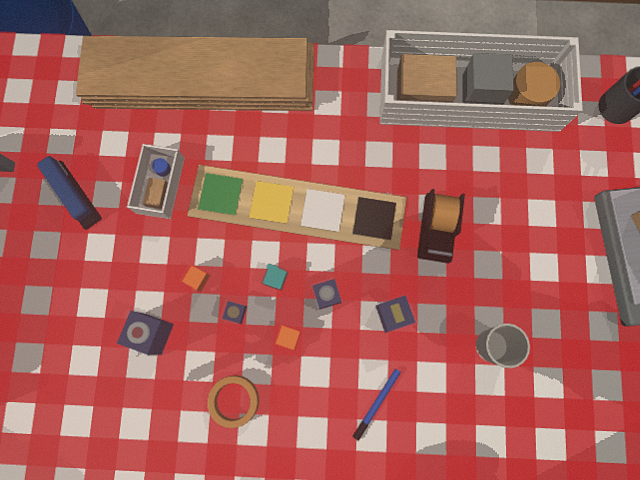

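View pics/scene0.png

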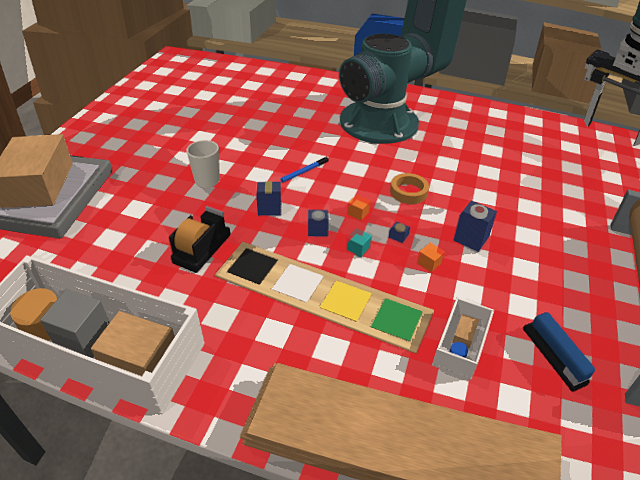

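The cases at top-view pixels (row, col) are: XL with white/red disc (333,145), L with yellow bar (313,396), M with steel disc (294,327) and S with brass disc (312,234). The orange and turquoise cubes at (278,195), (337,287) and (276,274) are look-alikes. The dispenser is at the black-pad end, so the order is black=XL, white=L, yellow=M, green=S.

```bash
cat >> h.py <<'E'
def cloud(cal,d):
    K=np.array([[cal['fx'],0,cal['cx']],[0,cal['fy'],cal['cy']],[0,0,1.]])
    rr,cc=np.mgrid[:480,:640]
    p=cv2.undistortPoints(np.stack([cc.ravel(),rr.ravel()],1)[:,None].astype(float),K,np.array([cal['k1'],0,0,0.]))[:,0]
    z=d.ravel(); q=np.stack([p[:,0]*z,-p[:,1]*z,-z,np.ones_like(z)],1)
    return (q@np.array(cal['cam_to_world']).T)[:,:3].reshape(480,640,3)
def face(P,xy,h,rad=.05,tol=.007):
    m=(np.linalg.norm(P[...,:2]-xy,axis=2)<rad)&(abs(P[...,2]-h)<tol)
    n,lab,st,cen=cv2.connectedComponentsWithStats(m.astype(np.uint8))
    k=1+np.argmax(st[1:,4]); q=P[lab==k]
    r=cv2.minAreaRect((q[:,:2]*1000).astype(np.float32))
    return np.round(r[0],1),np.round(r[1],1),round(r[2],1),round(float(np.median(q[:,2])*1000),1),len(q)
E
python3 - <<'E'
from h import *
for n in("top","scene"):
    im=cv2.imread(f"pics/{n}0.png"); cal=vision.calibration(n); P=cloud(cal,np.load(f"{n}0.npy"))
    for k,xy,h in [("xl",(.371,.275),.082),("l",(.43,-.14),.066),("m",(.454,-.016),.05),("s",(.42,.146),.034)]:
        print(n,k,*face(P,xy,h))
    hsv=cv2.cvtColor(im,cv2.COLOR_BGR2HSV)
    B=(P[...,2]>-.005)&(P[...,2]<.02)
    H,S,V=cv2.split(hsv)
    for k,xy,M in [("green",(.631,.184),(H>40)&(H<80)&(S>100)),("yellow",(.622,.09),(H>18)&(H<35)&(S>150)),("white",(.608,0),(S<40)&(V>150)),("black",(.602,-.1),V<60)]:
        m=M&B&(np.linalg.norm(P[...,:2]-xy,axis=2)<.055)
        m=cv2.morphologyEx(m.astype(np.uint8),cv2.MORPH_OPEN,np.ones((3,3)))>0
        r=cv2.minAreaRect((P[m][:,:2]*1000).astype(np.float32))
        print(n,k,np.round(r[0]),np.round(r[1]),round(r[2],1),np.round(np.median(P[m],0)*1000,1))
    if n=="top":
        cv2.imwrite("pics/crop0.png",cv2.resize(im[240:380,100:540],None,fx=1.8,fy=1.8,interpolation=2))
E
```

```text
top xl [375.6 284.6] [61.4 60.5] 73.3 81.1 1460
top l [ 426.9 -132.2] [51.8 52.3] 21.0 65.8 1025
top m [456.5 -14.6] [44.  43.9] 19.5 49.4 688
top s [418.7 142.6] [36.7 36. ] 77.4 33.3 460
top green [629. 167.] [35. 66.] 39.7 [632.8 168.    7.5]
top yellow [622.  93.] [68. 70.] 83.2 [621.5  93.    7.6]
top white [611.  -1.] [70. 69.] 83.0 [609.7  -1.4   7.6]
top black [0. 0.] [0. 0.] 0.0 [nan nan nan]
scene xl [379.2 286.1] [60.2 65.1] 72.5 79.3 651
scene l [ 431.7 -131.3] [54.  52.3] 20.8 62.9 422
scene m [459.5 -14.3] [47.8 43.8] 18.1 47.9 367
scene s [421.8 143.5] [35.9 38.7] 75.5 31.9 242
scene green [635. 189.] [71. 73.] 84.4 [635.9 188.7   5.7]
scene yellow [623.  94.] [70. 74.] 82.8 [625.6  94.8   6.1]
scene white [613.   0.] [71. 73.] 83.2 [6.143e+02 3.000e-01 6.400e+00]
scene black [603. -95.] [71. 70.] 83.1 [603.7 -93.7   6.4]
  return _methods._mean(a, axis=axis, dtype=dtype,
  ret = um.true_divide(
```

View pics/crop0.png

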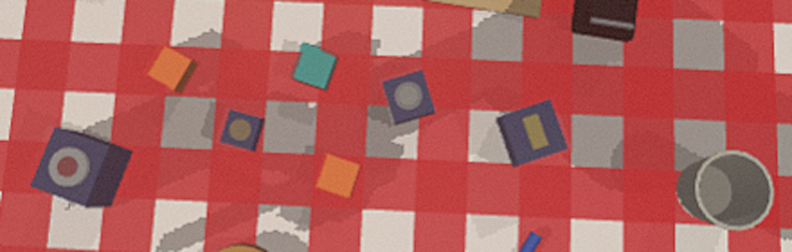

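```bash
cat >> h.py <<'E'
import json
from scipy.spatial.transform import Rotation as Ro
def pose():
    o=ctrl.get_obs(); return np.array(o['tool_pos']),Ro.from_quat(o['tcp_rot'],scalar_first=True),o
def plan(wps,jaw,mod=90):
    """wps: (x,y,z m, yaw deg of jaw axis modulo mod)"""
    p,R,o=pose(); print('t %.1f p %s yaw %.1f j6 %.2f open %.3f'%(o['time'],np.round(p,4),yaw(R),o['joint_positions'][5],o['opening']))
    for x,y,z,a in wps:
        d=(a-yaw(R)+mod/2)%mod-mod/2
        A=np.deg2rad(yaw(R)+d); X=np.array([0,0,-1.]); Y=np.array([np.cos(A),np.sin(A),0])
        T=Ro.from_matrix(np.stack([X,Y,np.cross(X,Y)],1)); t=np.array([x,y,z])
        n=int(max(np.ceil(np.linalg.norm(t-p)/.038),np.ceil((R.inv()*T).magnitude()/np.deg2rad(5.9)),1)); rows=[]
        for i in range(n):
            s=np.round(R.inv().apply((t-p)/(n-i))*100,2); w=np.round(np.rad2deg((R.inv()*T).as_rotvec())/6/(n-i),2)
            rows.append({k:float(v) for k,v in zip(["x","y","z","rx","ry","rz"],[*s,*w]) if abs(v)>.005}|{"jaw":jaw})
            p=p+R.apply(s/100); R=R*Ro.from_rotvec(np.deg2rad(w*6))
        print(n,(x,y,z),round(yaw(R),1))
        for r in rows: print(json.dumps(r))
def yaw(R):
    Y=R.as_matrix()[:,1]; return np.rad2deg(np.arctan2(Y[1],Y[0]))
E
python3 - <<'E'
from h import *
plan([(.3766,.285,.15,73),(.3766,.285,.036,73)],-1)
print(pose()[1].as_matrix().round(3))
E
```

```text
t 1.1 p [0.206  0.51   0.2055] yaw 68.0 j6 -0.10 open 0.999
8 (0.3766, 0.285, 0.15) 73.0
{"x": 0.69, "y": -1.81, "z": 3.03, "rx": -0.1, "jaw": -1}
{"x": 0.69, "y": -1.84, "z": 3.01, "rx": -0.1, "jaw": -1}
{"x": 0.69, "y": -1.87, "z": 2.99, "rx": -0.11, "jaw": -1}
{"x": 0.7, "y": -1.91, "z": 2.97, "rx": -0.1, "jaw": -1}
{"x": 0.69, "y": -1.94, "z": 2.95, "rx": -0.11, "jaw": -1}
{"x": 0.7, "y": -1.97, "z": 2.93, "rx": -0.1, "jaw": -1}
{"x": 0.69, "y": -2.0, "z": 2.91, "rx": -0.11, "jaw": -1}
{"x": 0.7, "y": -2.04, "z": 2.88, "rx": -0.1, "jaw": -1}
3 (0.3766, 0.285, 0.036) 73.0
{"x": 3.8, "jaw": -1}
{"x": 3.8, "jaw": -1}
{"x": 3.8, "jaw": -1}
[[ 0.     0.374  0.927]
 [ 0.     0.927 -0.374]
 [-1.     0.     0.   ]]
```

Emit:
carry_out --commands '[{"x": 0.7,"y": -1.8,"z": 3.0,"rx": -0.1,"jaw": -1},{"x": 0.7,"y": -1.8,"z": 3.0,"rx": -0.1,"jaw": -1},{"x": 0.7,"y": -1.9,"z": 3.0,"rx": -0.1,"jaw": -1},{"x": 0.7,"y": -1.9,"z": 3.0,"rx": -0.1,"jaw": -1},{"x": 0.7,"y": -1.95,"z": 2.95,"rx": -0.1,"jaw": -1}]'

```text
validation failed for argument at $.co...
```

Emit:
carry_out --commands '[{"x": 0.7,"y": -2.0,"z": 2.9,"rx": -0.1,"jaw": -1},{"x": 0.7,"y": -2.0,"z": 2.9,"rx": -0.1,"jaw": -1},{"x": 0.7,"y": -2.0,"z": 2.9,"rx": -0.2,"jaw": -1},{"jaw": -1},{"jaw": -1}]'

```text
validation failed for argument at $.co...
```

Run:
```python
from h import *
im,d=vision.capture("wrist"); cal=vision.calibration("wrist"); cv2.imwrite("pics/w1.png",im)
P=cloud(cal,d); print("wrist xl",*face(P,(.376,.285),.082,.06))
plan([(.3766,.285,.036,73)],-1)
```

```text
wrist xl [375.6 287.1] [59.7 61. ] 73.2 82.6 2221
t 1.1 p [0.206  0.51   0.2055] yaw 68.0 j6 -0.10 open 0.997
9 (0.3766, 0.285, 0.036) 73.0
{"x": 1.88, "y": -1.61, "z": 2.69, "rx": -0.09, "jaw": -1}
{"x": 1.88, "y": -1.63, "z": 2.68, "rx": -0.09, "jaw": -1}
{"x": 1.88, "y": -1.66, "z": 2.66, "rx": -0.09, "jaw": -1}
{"x": 1.89, "y": -1.68, "z": 2.65, "rx": -0.09, "jaw": -1}
{"x": 1.88, "y": -1.71, "z": 2.63, "rx": -0.09, "jaw": -1}
{"x": 1.89, "y": -1.73, "z": 2.62, "rx": -0.1, "jaw": -1}
{"x": 1.88, "y": -1.76, "z": 2.6, "rx": -0.09, "jaw": -1}
{"x": 1.89, "y": -1.79, "z": 2.58, "rx": -0.1, "jaw": -1}
{"x": 1.88, "y": -1.82, "z": 2.56, "rx": -0.09, "jaw": -1}
```

The schema probably wants every key in each row, so I'll include them all.

Emit:
carry_out --commands '[{"x": 0.7,"y": -1.8,"z": 3.0,"rx": -0.1,"ry": 0,"rz": 0,"jaw": -1},{"x": 0.7,"y": -1.8,"z": 3.0,"rx": -0.1,"ry": 0,"rz": 0,"jaw": -1},{"x": 0.7,"y": -1.9,"z": 3.0,"rx": -0.1,"ry": 0,"rz": 0,"jaw": -1},{"x": 0.7,"y": -1.9,"z": 3.0,"rx": -0.1,"ry": 0,"rz": 0,"jaw": -1},{"x": 0.7,"y": -1.9,"z": 3.0,"rx": -0.1,"ry": 0,"rz": 0,"jaw": -1}]'

```text
time: 1.57
tool_pos: [0.3138, 0.3686, 0.1703]
tcp_rot: [0.698, 0.116, 0.697, -0.116]
wrist_force: [-0.4, -0.1, -0.5]
opening: 0.998
```

Emit:
carry_out --commands '[{"x": 0.7,"y": -2.0,"z": 2.9,"rx": -0.1,"ry": 0,"rz": 0,"jaw": -1},{"x": 0.7,"y": -2.0,"z": 2.9,"rx": -0.1,"ry": 0,"rz": 0,"jaw": -1},{"x": 0.7,"y": -2.0,"z": 2.9,"rx": -0.1,"ry": 0,"rz": 0,"jaw": -1},{"x": 0,"y": 0,"z": 0,"rx": 0,"ry": 0,"rz": 0,"jaw": -1}]'

```text
time: 1.9
tool_pos: [0.3792, 0.2806, 0.148]
tcp_rot: [0.699, 0.107, 0.699, -0.109]
wrist_force: [0.1, 0.4, 0.2]
opening: 1.006
```

```bash
cat > w.py <<'E'
import sys
from h import *
x,y,h,z,a=map(float,sys.argv[1:6])
im,d=vision.capture("wrist"); cal=vision.calibration("wrist")
P=cloud(cal,d); f=face(P,(x,y),h,.06); print("wrist",*f)
plan([(x,y,z,a)],-1)
E
python3 w.py .376 .2855 .082 .036 73
```

```text
wrist [374.4 289.1] [60.1 60.3] 73.4 83.3 6581
t 1.9 p [0.3779 0.283  0.1487] yaw 72.5 j6 -0.74 open 0.998
3 (0.376, 0.2855, 0.036) 73.0
{"x": 3.76, "y": 0.07, "z": -0.08, "rx": -0.03, "jaw": -1}
{"x": 3.75, "y": 0.06, "z": -0.09, "rx": -0.03, "rz": 0.01, "jaw": -1}
{"x": 3.76, "y": 0.06, "z": -0.08, "rx": -0.03, "ry": -0.01, "jaw": -1}
```

Emit:
carry_out --commands '[{"x": 3.75,"y": 0.1,"z": -0.1,"rx": 0,"ry": 0,"rz": 0,"jaw": -1},{"x": 3.75,"y": 0.1,"z": -0.1,"rx": -0.1,"ry": 0,"rz": 0,"jaw": -1},{"x": 3.75,"y": 0.1,"z": -0.1,"rx": 0,"ry": 0,"rz": 0,"jaw": -1},{"x": 0,"y": 0,"z": 0,"rx": 0,"ry": 0,"rz": 0,"jaw": 1},{"x": 0,"y": 0,"z": 0,"rx": 0,"ry": 0,"rz": 0,"jaw": 1}]' --squeeze 15

```text
time: 2.37
tool_pos: [0.3728, 0.2892, 0.0357]
tcp_rot: [0.698, 0.101, 0.701, -0.103]
wrist_force: [0.2, 1.2, 1.1]
opening: 0.891
```

Emit:
carry_out --commands '[{"x": 0,"y": 0,"z": 0,"rx": 0,"ry": 0,"rz": 0,"jaw": 1},{"x": 0,"y": 0,"z": 0,"rx": 0,"ry": 0,"rz": 0,"jaw": 1},{"x": 0,"y": 0,"z": 0,"rx": 0,"ry": 0,"rz": 0,"jaw": 1}]'

```text
time: 2.62
tool_pos: [0.3766, 0.2902, 0.0401]
tcp_rot: [0.701, 0.103, 0.698, -0.101]
wrist_force: [0.5, -2.3, 1.0]
opening: 0.68
```

Run:
```python
from h import *
plan([(.376,.287,.16,73),(.6,-.095,.16,-6.8),(.6,-.095,.047,-6.8)],1)
```

```text
t 2.6 p [0.3766 0.2902 0.0401] yaw 73.4 j6 -0.74 open 0.680
4 (0.376, 0.287, 0.16) 73.0
{"x": -3.0, "y": -0.07, "z": 0.02, "rx": 0.02, "ry": 0.01, "rz": -0.01, "jaw": 1}
{"x": -3.0, "y": -0.08, "z": 0.02, "rx": 0.02, "ry": 0.01, "rz": -0.01, "jaw": 1}
{"x": -3.0, "y": -0.08, "z": 0.01, "rx": 0.02, "ry": 0.01, "rz": -0.01, "jaw": 1}
{"x": -2.99, "y": -0.08, "z": 0.01, "rx": 0.01, "ry": 0.01, "jaw": 1}
12 (0.6, -0.095, 0.16) 83.2
{"y": -2.5, "z": 2.72, "rx": -0.14, "jaw": 1}
{"y": -2.54, "z": 2.68, "rx": -0.14, "jaw": 1}
{"y": -2.58, "z": 2.64, "rx": -0.14, "jaw": 1}
{"y": -2.62, "z": 2.6, "rx": -0.14, "jaw": 1}
{"y": -2.65, "z": 2.56, "rx": -0.14, "jaw": 1}
{"y": -2.69, "z": 2.52, "rx": -0.14, "jaw": 1}
{"y": -2.73, "z": 2.49, "rx": -0.14, "jaw": 1}
{"y": -2.76, "z": 2.45, "rx": -0.14, "jaw": 1}
{"y": -2.8, "z": 2.4, "rx": -0.14, "jaw": 1}
{"x": -0.01, "y": -2.83, "z": 2.36, "rx": -0.15, "jaw": 1}
{"y": -2.87, "z": 2.32, "rx": -0.14, "jaw": 1}
{"x": -0.01, "y": -2.91, "z": 2.28, "rx": -0.15, "jaw": 1}
3 (0.6, -0.095, 0.047) 83.2
{"x": 3.77, "jaw": 1}
{"x": 3.77, "jaw": 1}
{"x": 3.76, "jaw": 1}
```

Emit:
carry_out --commands '[{"x": 0,"y": 0,"z": 0,"rx": 0,"ry": 0,"rz": 0,"jaw": 1},{"x": -2,"y": 0,"z": 0,"rx": 0,"ry": 0,"rz": 0,"jaw": 1},{"x": -3.5,"y": 0,"z": 0,"rx": 0,"ry": 0,"rz": 0,"jaw": 1},{"x": -3.5,"y": 0,"z": 0,"rx": 0,"ry": 0,"rz": 0,"jaw": 1},{"x": -3.5,"y": 0,"z": 0,"rx": 0,"ry": 0,"rz": 0,"jaw": 1}]'

```text
time: 3.03
tool_pos: [0.3745, 0.2891, 0.1637]
tcp_rot: [0.7, 0.102, 0.7, -0.102]
wrist_force: [0.2, 0.2, -0.7]
opening: 0.636
```

```bash
cat >> h.py <<'E'
_pose=pose
def pose(n=6):
    ps=[];rs=[]
    for i in range(n):
        vision.capture("wrist"); p,R,o=_pose(); ps.append(p); rs.append(R)
    print('spread mm',np.round(np.std(ps,0)*1000,1)); return np.mean(ps,0),Ro.concatenate(rs).mean(),o
E
python3 - <<'E'
from h import *
plan([(.6,-.095,.16,-6.8),(.6,-.095,.047,-6.8)],1,180)
E
```

```text
spread mm [1.8 1.1 4.4]
t 3.3 p [0.3763 0.2901 0.1657] yaw 73.4 j6 -0.74 open 0.635
14 (0.6, -0.095, 0.16) -6.8
{"x": 0.04, "y": -2.18, "z": 2.32, "rx": 0.95, "rz": -0.01, "jaw": 1}
{"x": 0.04, "y": -1.94, "z": 2.52, "rx": 0.96, "jaw": 1}
{"x": 0.04, "y": -1.68, "z": 2.7, "rx": 0.95, "rz": -0.01, "jaw": 1}
{"x": 0.04, "y": -1.4, "z": 2.86, "rx": 0.96, "jaw": 1}
{"x": 0.04, "y": -1.11, "z": 2.98, "rx": 0.95, "rz": -0.01, "jaw": 1}
{"x": 0.05, "y": -0.8, "z": 3.08, "rx": 0.96, "jaw": 1}
{"x": 0.04, "y": -0.49, "z": 3.14, "rx": 0.95, "rz": -0.01, "jaw": 1}
{"x": 0.05, "y": -0.18, "z": 3.18, "rx": 0.96, "jaw": 1}
{"x": 0.05, "y": 0.14, "z": 3.18, "rx": 0.95, "rz": -0.01, "jaw": 1}
{"x": 0.04, "y": 0.46, "z": 3.15, "rx": 0.96, "jaw": 1}
{"x": 0.05, "y": 0.77, "z": 3.08, "rx": 0.95, "rz": -0.01, "jaw": 1}
{"x": 0.04, "y": 1.08, "z": 2.99, "rx": 0.96, "jaw": 1}
{"x": 0.04, "y": 1.37, "z": 2.87, "rx": 0.95, "rz": -0.01, "jaw": 1}
{"x": 0.05, "y": 1.65, "z": 2.72, "rx": 0.96, "jaw": 1}
3 (0.6, -0.095, 0.047) -6.8
{"x": 3.77, "jaw": 1}
{"x": 3.76, "jaw": 1}
{"x": 3.77, "jaw": 1}
```

Emit:
carry_out --commands '[{"x": 0,"y": -2.2,"z": 2.3,"rx": 0.95,"ry": 0,"rz": 0,"jaw": 1},{"x": 0,"y": -1.95,"z": 2.5,"rx": 0.95,"ry": 0,"rz": 0,"jaw": 1},{"x": 0,"y": -1.7,"z": 2.7,"rx": 0.95,"ry": 0,"rz": 0,"jaw": 1},{"x": 0,"y": -1.4,"z": 2.85,"rx": 0.95,"ry": 0,"rz": 0,"jaw": 1},{"x": 0,"y": -1.1,"z": 3.0,"rx": 0.95,"ry": 0,"rz": 0,"jaw": 1}]'

```text
time: 3.75
tool_pos: [0.4534, 0.1499, 0.1594]
tcp_rot: [0.651, 0.272, 0.654, -0.273]
wrist_force: [0.8, 0.2, -1.6]
opening: 0.638
```

Emit:
carry_out --commands '[{"x": 0,"y": -0.8,"z": 3.1,"rx": 0.95,"ry": 0,"rz": 0,"jaw": 1},{"x": 0,"y": -0.5,"z": 3.15,"rx": 0.95,"ry": 0,"rz": 0,"jaw": 1},{"x": 0,"y": -0.2,"z": 3.2,"rx": 0.95,"ry": 0,"rz": 0,"jaw": 1},{"x": 0,"y": 0.15,"z": 3.2,"rx": 0.95,"ry": 0,"rz": 0,"jaw": 1},{"x": 0,"y": 0.45,"z": 3.15,"rx": 0.95,"ry": 0,"rz": 0,"jaw": 1}]'

```text
time: 4.17
tool_pos: [0.5341, 0.0119, 0.1592]
tcp_rot: [0.564, 0.424, 0.567, -0.426]
wrist_force: [0.6, 0.4, -1.5]
opening: 0.641
```

Emit:
carry_out --commands '[{"x": 0,"y": 0.75,"z": 3.1,"rx": 0.95,"ry": 0,"rz": 0,"jaw": 1},{"x": 0,"y": 1.1,"z": 3.0,"rx": 0.95,"ry": 0,"rz": 0,"jaw": 1},{"x": 0,"y": 1.35,"z": 2.85,"rx": 0.95,"ry": 0,"rz": 0,"jaw": 1},{"x": 0,"y": 1.65,"z": 2.7,"rx": 0.95,"ry": 0,"rz": 0,"jaw": 1},{"x": 0,"y": 0,"z": 0,"rx": 0,"ry": 0,"rz": 0,"jaw": 1}]'

```text
time: 4.58
tool_pos: [0.5999, -0.1012, 0.1579]
tcp_rot: [-0.469, -0.527, -0.47, 0.531]
wrist_force: [-0.1, 0.9, -2.5]
opening: 0.637
```

Run:
```python
from h import *
plan([(.6,-.095,.047,-6.8)],1,180)
for i in range(5):
    vision.capture("wrist"); p,R,o=_pose(); print(np.round(p,4),round(yaw(R),2))
n="top"; im,d=vision.capture(n); P=cloud(vision.calibration(n),d); cv2.imwrite("pics/top1.png",im)
m=(np.linalg.norm(P[...,:2]-[.6,-.095],axis=2)<.06)&(P[...,2]>.05)&(P[...,2]<.3)
```

```text
spread mm [0.2 1.3 1.2]
t 4.9 p [ 0.5984 -0.096   0.1598] yaw -6.4 j6 -0.14 open 0.634
3 (0.6, -0.095, 0.047) -6.8
{"x": 3.76, "y": 0.07, "z": -0.03, "rx": 0.02, "rz": 0.01, "jaw": 1}
{"x": 3.76, "y": 0.06, "z": -0.04, "rx": 0.02, "ry": -0.01, "rz": 0.01, "jaw": 1}
{"x": 3.76, "y": 0.05, "z": -0.04, "rx": 0.03, "rz": 0.02, "jaw": 1}Traceback (most recent call last):
  File "<stdin>", line 4, in <module>
NameError: name '_pose' is not defined. Did you mean: 'pose'?
```

Emit:
carry_out --commands '[{"x": 3.6,"y": 0.1,"z": 0,"rx": 0,"ry": 0,"rz": 0,"jaw": 1},{"x": 3.6,"y": 0.1,"z": -0.1,"rx": 0,"ry": 0,"rz": 0,"jaw": 1},{"x": 3.0,"y": 0,"z": 0,"rx": 0,"ry": 0,"rz": 0,"jaw": 1},{"x": 1.2,"y": 0,"z": 0,"rx": 0,"ry": 0,"rz": 0,"jaw": 1},{"x": 0,"y": 0,"z": 0,"rx": 0,"ry": 0,"rz": 0,"jaw": 1}]'

```text
time: 5.35
tool_pos: [0.5995, -0.094, 0.0461]
tcp_rot: [-0.47, -0.526, -0.473, 0.528]
wrist_force: [0.2, -0.6, -1.7]
opening: 0.634
```

Run:
```python
from h import *
p,R,o=pose(); print(p.round(4),o['wrist_force'],yaw(R))
n="top"; im,d=vision.capture(n); cv2.imwrite("pics/top1.png",im[150:300,300:500].repeat(3,0).repeat(3,1))
```

```text
spread mm [0.6 0.3 0.7]
[ 0.6019 -0.095   0.049 ] [-0.10188073 -0.20849682 -1.34948541] -6.344594561987655
```

View pics/top1.png

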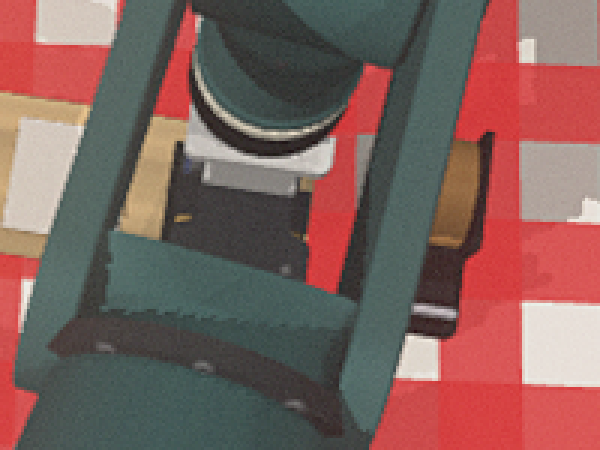

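The arm hides the case from above. The force shows no contact yet, so I'll lower it a little more.

Emit:
carry_out --commands '[{"x": 0.15,"y": 0,"z": 0,"rx": 0,"ry": 0,"rz": 0,"jaw": 1},{"x": 0,"y": 0,"z": 0,"rx": 0,"ry": 0,"rz": 0,"jaw": 1}]'

```text
time: 5.87
tool_pos: [0.6015, -0.0954, 0.0465]
tcp_rot: [0.471, 0.527, 0.471, -0.527]
wrist_force: [0.0, -0.5, -0.9]
opening: 0.635
```

Emit:
carry_out --commands '[{"x": 0.15,"y": 0,"z": 0,"rx": 0,"ry": 0,"rz": 0,"jaw": 1},{"x": 0,"y": 0,"z": 0,"rx": 0,"ry": 0,"rz": 0,"jaw": 1}]'

```text
time: 6.03
tool_pos: [0.6012, -0.0954, 0.0446]
tcp_rot: [-0.471, -0.527, -0.472, 0.527]
wrist_force: [0.3, -0.2, -1.8]
opening: 0.637
```

Emit:
carry_out --commands '[{"x": 0.1,"y": 0,"z": 0,"rx": 0,"ry": 0,"rz": 0,"jaw": 1},{"x": 0,"y": 0,"z": 0,"rx": 0,"ry": 0,"rz": 0,"jaw": 1}]'

```text
time: 6.2
tool_pos: [0.6015, -0.0954, 0.0439]
tcp_rot: [0.471, 0.527, 0.471, -0.527]
wrist_force: [0.3, -0.7, -1.3]
opening: 0.637
```

Emit:
carry_out --commands '[{"x": 0.1,"y": 0,"z": 0,"rx": 0,"ry": 0,"rz": 0,"jaw": 1},{"x": 0,"y": 0,"z": 0,"rx": 0,"ry": 0,"rz": 0,"jaw": 1}]'

```text
time: 6.37
tool_pos: [0.6015, -0.0954, 0.0439]
tcp_rot: [0.471, 0.527, 0.471, -0.527]
wrist_force: [-2.5, 0.5, 3.7]
opening: 0.638
```

Emit:
carry_out --commands '[{"x": 0.1,"y": 0,"z": 0,"rx": 0,"ry": 0,"rz": 0,"jaw": 1},{"x": 0,"y": 0,"z": 0,"rx": 0,"ry": 0,"rz": 0,"jaw": 1}]'

```text
time: 6.53
tool_pos: [0.6015, -0.0955, 0.0438]
tcp_rot: [0.472, 0.527, 0.471, -0.527]
wrist_force: [-2.8, 1.1, 7.1]
opening: 0.64
```

Run:
```python
from h import *
p,R,o=pose(); print(p.round(4),o['wrist_force'],yaw(R))
im,d=vision.capture("scene"); cv2.imwrite("pics/s1.png",im[140:330,150:410].repeat(3,0).repeat(3,1))
```

```text
spread mm [0. 0. 0.]
[ 0.6015 -0.0955  0.0439] [-3.16208128  0.41392776  7.15557295] -6.390307761762733
```

View pics/s1.png

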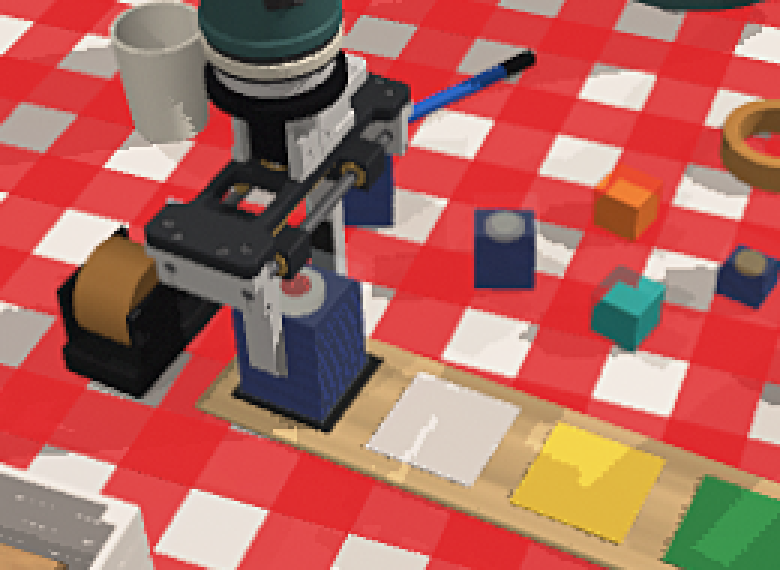

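XL is down on the black pad: contact at TCP z 0.044, and it looks centred. Release and retreat.

Emit:
carry_out --commands '[{"x": -0.1,"y": 0,"z": 0,"rx": 0,"ry": 0,"rz": 0,"jaw": 0.1},{"x": 0,"y": 0,"z": 0,"rx": 0,"ry": 0,"rz": 0,"jaw": -0.2},{"x": 0,"y": 0,"z": 0,"rx": 0,"ry": 0,"rz": 0,"jaw": -0.8},{"x": 0,"y": 0,"z": 0,"rx": 0,"ry": 0,"rz": 0,"jaw": -0.8},{"x": 0,"y": 0,"z": 0,"rx": 0,"ry": 0,"rz": 0,"jaw": -0.8}]'

```text
time: 7.3
tool_pos: [0.6015, -0.0954, 0.0424]
tcp_rot: [0.471, 0.527, 0.471, -0.527]
wrist_force: [-0.1, -0.8, -0.4]
opening: 0.814
```

Emit:
carry_out --commands '[{"x": -3,"y": 0,"z": 0,"rx": 0,"ry": 0,"rz": 0,"jaw": -0.8},{"x": -4,"y": 0,"z": 0,"rx": 0,"ry": 0,"rz": 0,"jaw": -1},{"x": -4,"y": 0,"z": 0,"rx": 0,"ry": 0,"rz": 0,"jaw": -1}]'

```text
time: 7.55
tool_pos: [0.6003, -0.0951, 0.1519]
tcp_rot: [-0.47, -0.526, -0.473, 0.528]
wrist_force: [1.2, -0.8, 0.4]
opening: 0.988
```

Run:
```python
from h import *
plan([(.418,.145,.13,-12.5)],-1,180)
n="scene"; im,d=vision.capture(n); cal=vision.calibration(n); P=cloud(cal,d); print(*face(P,(.6,-.095),.088,.06))
```

```text
spread mm [2.  0.5 4.7]
t 7.8 p [ 0.6034 -0.0958  0.157 ] yaw -6.4 j6 -0.14 open 1.002
9 (0.418, 0.145, 0.13) -12.5
{"x": 0.28, "y": -2.35, "z": -2.43, "rx": 0.11, "rz": -0.01, "jaw": -1}
{"x": 0.28, "y": -2.37, "z": -2.4, "rx": 0.11, "rz": -0.01, "jaw": -1}
{"x": 0.29, "y": -2.4, "z": -2.38, "rx": 0.11, "rz": -0.01, "jaw": -1}
{"x": 0.29, "y": -2.43, "z": -2.35, "rx": 0.11, "rz": -0.01, "jaw": -1}
{"x": 0.29, "y": -2.45, "z": -2.32, "rx": 0.12, "rz": -0.01, "jaw": -1}
{"x": 0.3, "y": -2.48, "z": -2.29, "rx": 0.11, "jaw": -1}
{"x": 0.29, "y": -2.51, "z": -2.26, "rx": 0.12, "rz": -0.01, "jaw": -1}
{"x": 0.3, "y": -2.54, "z": -2.23, "rx": 0.11, "jaw": -1}
{"x": 0.3, "y": -2.57, "z": -2.19, "rx": 0.12, "rz": -0.01, "jaw": -1}
[603.8 -95.6] [62.7 62.4] 83.0 88.2 917
```

XL is at (604,-96) mm and the pad at (603,-95), both in the same camera, so it is centred. Next is S.

Emit:
carry_out --commands '[{"x": 0.2,"y": -2.35,"z": -2.4,"rx": 0.1,"ry": 0,"rz": 0,"jaw": -1},{"x": 0.2,"y": -2.35,"z": -2.4,"rx": 0.1,"ry": 0,"rz": 0,"jaw": -1},{"x": 0.3,"y": -2.4,"z": -2.4,"rx": 0.1,"ry": 0,"rz": 0,"jaw": -1},{"x": 0.3,"y": -2.45,"z": -2.35,"rx": 0.1,"ry": 0,"rz": 0,"jaw": -1},{"x": 0.2,"y": -2.45,"z": -2.3,"rx": 0.1,"ry": 0,"rz": 0,"jaw": -1}]'

```text
time: 8.32
tool_pos: [0.4957, 0.039, 0.1382]
tcp_rot: [-0.456, -0.538, -0.458, 0.541]
wrist_force: [0.5, 0.7, 0.8]
opening: 0.998
```

Emit:
carry_out --commands '[{"x": 0.3,"y": -2.5,"z": -2.3,"rx": 0.1,"ry": 0,"rz": 0,"jaw": -1},{"x": 0.2,"y": -2.5,"z": -2.25,"rx": 0.1,"ry": 0,"rz": 0,"jaw": -1},{"x": 0.3,"y": -2.55,"z": -2.25,"rx": 0.1,"ry": 0,"rz": 0,"jaw": -1},{"x": 0.2,"y": -2.55,"z": -2.2,"rx": 0.2,"ry": 0,"rz": 0,"jaw": -1},{"x": 0,"y": 0,"z": 0,"rx": 0,"ry": 0,"rz": 0,"jaw": -1}]'

```text
time: 8.73
tool_pos: [0.4101, 0.1478, 0.1285]
tcp_rot: [-0.443, -0.549, -0.446, 0.551]
wrist_force: [0.1, 0.1, -0.5]
opening: 1.001
```

```bash
cat > w.py <<'E'
import sys
from h import *
x,y,h,z,a=map(float,sys.argv[1:6])
for i in range(6): vision.capture("wrist")   # settle
im,d=vision.capture("wrist"); cal=vision.calibration("wrist")
P=cloud(cal,d); f=face(P,(x,y),h,.06); print("wrist",*f)
x,y=f[0]/1000
plan([(x,y,z,a)],-1)
E
python3 w.py .418 .145 .034 .005 -12.6
```

```text
wrist [419.3 144.5] [36.1 35.7] 76.9 34.7 1944
spread mm [0.1 0.2 0.1]
t 9.4 p [0.4152 0.1439 0.1309] yaw -12.5 j6 0.42 open 0.999
4 (np.float64(0.4193), np.float64(0.1445), 0.005) -12.6
{"x": 3.15, "y": 0.1, "z": -0.04, "rx": 0.01, "jaw": -1}
{"x": 3.15, "y": 0.1, "z": -0.03, "jaw": -1}
{"x": 3.14, "y": 0.09, "z": -0.04, "rx": 0.01, "jaw": -1}
{"x": 3.15, "y": 0.1, "z": -0.03, "jaw": -1}
```

Emit:
carry_out --commands '[{"x": 4,"y": 0.1,"z": -0.1,"rx": 0,"ry": 0,"rz": 0,"jaw": -1},{"x": 3.6,"y": 0.1,"z": 0,"rx": 0,"ry": 0,"rz": 0,"jaw": -1},{"x": 2.5,"y": 0.1,"z": 0,"rx": 0,"ry": 0,"rz": 0,"jaw": -1},{"x": 1.5,"y": 0.1,"z": 0,"rx": 0,"ry": 0,"rz": 0,"jaw": -1},{"x": 0.8,"y": 0,"z": 0,"rx": 0,"ry": 0,"rz": 0,"jaw": -0.5}]'

```text
time: 9.8
tool_pos: [0.4171, 0.1441, 0.0043]
tcp_rot: [-0.442, -0.55, -0.444, 0.553]
wrist_force: [-0.4, 0.1, 0.2]
opening: 0.959
```

Emit:
carry_out --commands '[{"x": 0,"y": 0,"z": 0,"rx": 0,"ry": 0,"rz": 0,"jaw": 1},{"x": 0,"y": 0,"z": 0,"rx": 0,"ry": 0,"rz": 0,"jaw": 1},{"x": 0,"y": 0,"z": 0,"rx": 0,"ry": 0,"rz": 0,"jaw": 1},{"x": 0,"y": 0,"z": 0,"rx": 0,"ry": 0,"rz": 0,"jaw": 1},{"x": 0,"y": 0,"z": 0,"rx": 0,"ry": 0,"rz": 0,"jaw": 1}]'

```text
time: 10.22
tool_pos: [0.4201, 0.1449, 0.0084]
tcp_rot: [0.444, 0.552, 0.443, -0.55]
wrist_force: [0.4, 0.9, 0.3]
opening: 0.611
```

Emit:
carry_out --commands '[{"x": 0,"y": 0,"z": 0,"rx": 0,"ry": 0,"rz": 0,"jaw": 1},{"x": 0,"y": 0,"z": 0,"rx": 0,"ry": 0,"rz": 0,"jaw": 1},{"x": 0,"y": 0,"z": 0,"rx": 0,"ry": 0,"rz": 0,"jaw": 1},{"x": 0,"y": 0,"z": 0,"rx": 0,"ry": 0,"rz": 0,"jaw": 1}]'

```text
time: 10.55
tool_pos: [0.4191, 0.1447, 0.0072]
tcp_rot: [0.443, 0.551, 0.443, -0.551]
wrist_force: [-0.5, -0.5, 1.6]
opening: 0.379
```

Run:
```python
from h import *
plan([(.419,.1445,.13,-12.5),(.635,.188,.13,-6.8),(.635,.188,.016,-6.8)],1,180)
```

```text
spread mm [0. 0. 0.]
t 10.8 p [0.4191 0.1447 0.0073] yaw -12.4 j6 0.42 open 0.380
4 (0.419, 0.1445, 0.13) -12.5
{"x": -3.07, "jaw": 1}
{"x": -3.07, "z": 0.01, "rx": 0.01, "jaw": 1}
{"x": -3.07, "jaw": 1}
{"x": -3.06, "z": 0.01, "rx": 0.01, "jaw": 1}
6 (0.635, 0.188, 0.13) -6.8
{"y": 3.36, "z": -1.49, "rx": -0.16, "jaw": 1}
{"y": 3.38, "z": -1.43, "rx": -0.16, "jaw": 1}
{"y": 3.41, "z": -1.37, "rx": -0.16, "jaw": 1}
{"y": 3.43, "z": -1.32, "rx": -0.16, "jaw": 1}
{"y": 3.45, "z": -1.26, "rx": -0.16, "jaw": 1}
{"y": 3.46, "z": -1.2, "rx": -0.15, "jaw": 1}
4 (0.635, 0.188, 0.016) -6.8
{"x": 2.85, "jaw": 1}
{"x": 2.85, "jaw": 1}
{"x": 2.85, "jaw": 1}
{"x": 2.85, "jaw": 1}
```

Emit:
carry_out --commands '[{"x": -2,"y": 0,"z": 0,"rx": 0,"ry": 0,"rz": 0,"jaw": 1},{"x": -3.5,"y": 0,"z": 0,"rx": 0,"ry": 0,"rz": 0,"jaw": 1},{"x": -3.5,"y": 0,"z": 0,"rx": 0,"ry": 0,"rz": 0,"jaw": 1},{"x": 0,"y": 3.4,"z": -1.5,"rx": -0.15,"ry": 0,"rz": 0,"jaw": 1},{"x": 0,"y": 3.4,"z": -1.4,"rx": -0.15,"ry": 0,"rz": 0,"jaw": 1}]'

```text
time: 11.27
tool_pos: [0.4938, 0.1596, 0.1015]
tcp_rot: [0.454, 0.547, 0.451, -0.541]
wrist_force: [0.3, 0.6, -0.4]
opening: 0.38
```

Emit:
carry_out --commands '[{"x": 0,"y": 3.4,"z": -1.4,"rx": -0.15,"ry": 0,"rz": 0,"jaw": 1},{"x": 0,"y": 3.4,"z": -1.3,"rx": -0.15,"ry": 0,"rz": 0,"jaw": 1},{"x": 0,"y": 3.4,"z": -1.3,"rx": -0.15,"ry": 0,"rz": 0,"jaw": 1},{"x": 0,"y": 3.4,"z": -1.2,"rx": -0.2,"ry": 0,"rz": 0,"jaw": 1},{"x": 0,"y": 0,"z": 0,"rx": 0,"ry": 0,"rz": 0,"jaw": 1}]'

```text
time: 11.68
tool_pos: [0.6384, 0.1887, 0.0922]
tcp_rot: [-0.47, -0.528, -0.47, 0.529]
wrist_force: [-1.1, -0.5, -2.2]
opening: 0.377
```

Run:
```python
from h import *
for i in range(4): vision.capture("wrist")
plan([(.635,.188,.016,-6.8)],1,180)
n="scene"; im,d=vision.capture(n); P=cloud(vision.calibration(n),d)
print(*face(P,(.635,.188),.125,.06,.03))
cv2.imwrite("pics/s2.png",im[100:400,250:550].repeat(2,0).repeat(2,1))
```

```text
spread mm [0.2 0.  0.4]
t 12.2 p [0.6332 0.1884 0.098 ] yaw -6.7 j6 0.32 open 0.380
3 (0.635, 0.188, 0.016) -6.8
{"x": 2.73, "y": 0.06, "z": 0.01, "rx": 0.01, "jaw": 1}
{"x": 2.73, "y": 0.06, "z": 0.01, "jaw": 1}
{"x": 2.74, "y": 0.05, "rx": 0.01, "rz": -0.01, "jaw": 1}
[652.2 192.3] [28.2 41.4] 21.6 118.1 364
```

Emit:
carry_out --commands '[{"x": 3.5,"y": 0.1,"z": 0,"rx": 0,"ry": 0,"rz": 0,"jaw": 1},{"x": 2.7,"y": 0,"z": 0,"rx": 0,"ry": 0,"rz": 0,"jaw": 1},{"x": 1.2,"y": 0,"z": 0,"rx": 0,"ry": 0,"rz": 0,"jaw": 1},{"x": 0.5,"y": 0,"z": 0,"rx": 0,"ry": 0,"rz": 0,"jaw": 1},{"x": 0,"y": 0,"z": 0,"rx": 0,"ry": 0,"rz": 0,"jaw": 1}]'

```text
time: 12.65
tool_pos: [0.6344, 0.1882, 0.0174]
tcp_rot: [-0.47, -0.528, -0.47, 0.529]
wrist_force: [0.1, -1.0, 0.2]
opening: 0.386
```

Emit:
carry_out --commands '[{"x": 0.2,"y": 0,"z": 0,"rx": 0,"ry": 0,"rz": 0,"jaw": 1},{"x": 0,"y": 0,"z": 0,"rx": 0,"ry": 0,"rz": 0,"jaw": 1},{"x": 0,"y": 0,"z": 0,"rx": 0,"ry": 0,"rz": 0,"jaw": 1}]'

```text
time: 12.9
tool_pos: [0.6362, 0.1886, 0.0177]
tcp_rot: [0.47, 0.529, 0.469, -0.527]
wrist_force: [0.9, 0.0, -0.9]
opening: 0.379
```

Emit:
carry_out --commands '[{"x": 0.15,"y": 0,"z": 0,"rx": 0,"ry": 0,"rz": 0,"jaw": 1},{"x": 0,"y": 0,"z": 0,"rx": 0,"ry": 0,"rz": 0,"jaw": 1},{"x": 0,"y": 0,"z": 0,"rx": 0,"ry": 0,"rz": 0,"jaw": 1}]'

```text
time: 13.15
tool_pos: [0.6357, 0.1885, 0.0153]
tcp_rot: [0.47, 0.529, 0.47, -0.528]
wrist_force: [0.1, 0.4, 1.0]
opening: 0.381
```

At contact height (0.0153), so release S.

Emit:
carry_out --commands '[{"x": 0,"y": 0,"z": 0,"rx": 0,"ry": 0,"rz": 0,"jaw": 0.1},{"x": 0,"y": 0,"z": 0,"rx": 0,"ry": 0,"rz": 0,"jaw": -0.2},{"x": 0,"y": 0,"z": 0,"rx": 0,"ry": 0,"rz": 0,"jaw": -0.3},{"x": -1.5,"y": 0,"z": 0,"rx": 0,"ry": 0,"rz": 0,"jaw": -0.3},{"x": -4,"y": 0,"z": 0,"rx": 0,"ry": 0,"rz": 0,"jaw": -0.5}]'

```text
time: 13.57
tool_pos: [0.63, 0.1872, 0.0619]
tcp_rot: [-0.467, -0.524, -0.473, 0.533]
wrist_force: [0.8, -0.1, -1.1]
opening: 0.686
```

Emit:
carry_out --commands '[{"x": -4,"y": 0,"z": 0,"rx": 0,"ry": 0,"rz": 0,"jaw": -1},{"x": -2,"y": 0,"z": 0,"rx": 0,"ry": 0,"rz": 0,"jaw": -1},{"x": 0,"y": 0,"z": 0,"rx": 0,"ry": 0,"rz": 0,"jaw": -1}]'

```text
time: 13.82
tool_pos: [0.6387, 0.1891, 0.1376]
tcp_rot: [0.472, 0.532, 0.468, -0.524]
wrist_force: [1.5, -0.4, 0.9]
opening: 0.899
```

Run:
```python
from h import *
for i in range(4): vision.capture("wrist")
plan([(.457,-.0135,.13,19)],-1,90)
n="scene"; im,d=vision.capture(n); P=cloud(vision.calibration(n),d)
print(*face(P,(.637,.188),.04,.06))
```

```text
spread mm [0.3 0.1 0.6]
t 14.3 p [0.634  0.1881 0.127 ] yaw -6.7 j6 0.32 open 1.002
8 (0.457, -0.0135, 0.13) 19.0
{"x": -0.03, "y": -1.9, "z": 2.76, "rx": -0.54, "jaw": -1}
{"x": -0.03, "y": -2.06, "z": 2.65, "rx": -0.53, "rz": 0.01, "jaw": -1}
{"x": -0.03, "y": -2.2, "z": 2.53, "rx": -0.54, "jaw": -1}
{"x": -0.03, "y": -2.34, "z": 2.4, "rx": -0.53, "rz": 0.01, "jaw": -1}
{"x": -0.03, "y": -2.47, "z": 2.27, "rx": -0.54, "jaw": -1}
{"x": -0.03, "y": -2.59, "z": 2.12, "rx": -0.53, "rz": 0.01, "jaw": -1}
{"x": -0.03, "y": -2.71, "z": 1.98, "rx": -0.54, "jaw": -1}
{"x": -0.03, "y": -2.82, "z": 1.82, "rx": -0.53, "rz": 0.01, "jaw": -1}
[637.6 188. ] [35.9 39.6] 83.6 39.7 421
```

S is good: (638,188) against the pad at (635,189). Next is M.

Emit:
carry_out --commands '[{"x": 0,"y": -1.9,"z": 2.75,"rx": -0.55,"ry": 0,"rz": 0,"jaw": -1},{"x": 0,"y": -2.05,"z": 2.65,"rx": -0.55,"ry": 0,"rz": 0,"jaw": -1},{"x": 0,"y": -2.2,"z": 2.55,"rx": -0.55,"ry": 0,"rz": 0,"jaw": -1},{"x": 0,"y": -2.35,"z": 2.4,"rx": -0.5,"ry": 0,"rz": 0,"jaw": -1},{"x": 0,"y": -2.45,"z": 2.25,"rx": -0.55,"ry": 0,"rz": 0,"jaw": -1}]'

```text
time: 14.78
tool_pos: [0.5237, 0.0613, 0.1293]
tcp_rot: [0.54, 0.456, 0.54, -0.456]
wrist_force: [-1.1, -0.8, 0.0]
opening: 1.0
```

Emit:
carry_out --commands '[{"x": 0,"y": -2.6,"z": 2.1,"rx": -0.5,"ry": 0,"rz": 0,"jaw": -1},{"x": 0,"y": -2.7,"z": 2.0,"rx": -0.55,"ry": 0,"rz": 0,"jaw": -1},{"x": 0,"y": -2.8,"z": 1.8,"rx": -0.55,"ry": 0,"rz": 0,"jaw": -1},{"x": 0,"y": 0,"z": 0,"rx": 0,"ry": 0,"rz": 0,"jaw": -1}]'

```text
time: 15.12
tool_pos: [0.4555, -0.0162, 0.1294]
tcp_rot: [0.575, 0.41, 0.576, -0.412]
wrist_force: [0.7, 0.1, 0.7]
opening: 0.998
```

```bash
python3 w.py .457 -.0135 .05 .012 19
```

```text
wrist [456.9 -14.4] [44.  44.3] 19.8 50.5 3205
spread mm [0.2 0.2 0. ]
t 15.8 p [ 0.459  -0.0126  0.1293] yaw 19.2 j6 -0.49 open 0.999
4 (np.float64(0.4569), np.float64(-0.0144), 0.012) 19.0
{"x": 2.93, "y": -0.06, "z": 0.03, "rx": 0.01, "jaw": -1}
{"x": 2.93, "y": -0.07, "z": 0.03, "rx": 0.01, "jaw": -1}
{"x": 2.94, "y": -0.06, "z": 0.02, "jaw": -1}
{"x": 2.93, "y": -0.07, "z": 0.03, "rx": 0.01, "jaw": -1}
```

Emit:
carry_out --commands '[{"x": 4,"y": -0.1,"z": 0.1,"rx": 0,"ry": 0,"rz": 0,"jaw": -1},{"x": 3.5,"y": -0.1,"z": 0,"rx": 0,"ry": 0,"rz": 0,"jaw": -1},{"x": 2.5,"y": -0.1,"z": 0,"rx": 0,"ry": 0,"rz": 0,"jaw": -1},{"x": 1.2,"y": 0,"z": 0,"rx": 0,"ry": 0,"rz": 0,"jaw": -1},{"x": 0.5,"y": 0,"z": 0,"rx": 0,"ry": 0,"rz": 0,"jaw": -0.5}]'

```text
time: 16.18
tool_pos: [0.4538, -0.0146, 0.0095]
tcp_rot: [0.574, 0.409, 0.578, -0.411]
wrist_force: [-0.8, 0.0, -0.2]
opening: 0.961
```

Emit:
carry_out --commands '[{"x": 0,"y": 0,"z": 0,"rx": 0,"ry": 0,"rz": 0,"jaw": 1},{"x": 0,"y": 0,"z": 0,"rx": 0,"ry": 0,"rz": 0,"jaw": 1},{"x": 0,"y": 0,"z": 0,"rx": 0,"ry": 0,"rz": 0,"jaw": 1},{"x": 0,"y": 0,"z": 0,"rx": 0,"ry": 0,"rz": 0,"jaw": 1},{"x": 0,"y": 0,"z": 0,"rx": 0,"ry": 0,"rz": 0,"jaw": 1}]'

```text
time: 16.6
tool_pos: [0.4572, -0.0152, 0.0138]
tcp_rot: [0.577, 0.41, 0.575, -0.41]
wrist_force: [0.2, -0.4, -0.2]
opening: 0.614
```

Emit:
carry_out --commands '[{"x": 0,"y": 0,"z": 0,"rx": 0,"ry": 0,"rz": 0,"jaw": 1},{"x": 0,"y": 0,"z": 0,"rx": 0,"ry": 0,"rz": 0,"jaw": 1},{"x": 0,"y": 0,"z": 0,"rx": 0,"ry": 0,"rz": 0,"jaw": 1},{"x": 0,"y": 0,"z": 0,"rx": 0,"ry": 0,"rz": 0,"jaw": 1}]'

```text
time: 16.93
tool_pos: [0.4566, -0.0151, 0.013]
tcp_rot: [0.576, 0.41, 0.576, -0.41]
wrist_force: [-0.3, -0.4, 2.7]
opening: 0.466
```

Run:
```python
from h import *
plan([(.457,-.014,.102,19),(.6235,.0935,.102,-6.8)],1,180)
```

```text
spread mm [0. 0. 0.]
t 17.2 p [ 0.4566 -0.0151  0.013 ] yaw 19.1 j6 -0.49 open 0.470
3 (0.457, -0.014, 0.102) 19.0
{"x": -2.97, "y": 0.03, "z": -0.03, "rx": 0.01, "jaw": 1}
{"x": -2.96, "y": 0.03, "z": -0.03, "jaw": 1}
{"x": -2.97, "y": 0.02, "z": -0.03, "rx": 0.01, "rz": -0.01, "jaw": 1}
6 (0.6235, 0.0935, 0.102) -6.8
{"y": 3.21, "z": -0.79, "rx": 0.72, "jaw": 1}
{"y": 3.14, "z": -1.03, "rx": 0.72, "jaw": 1}
{"y": 3.05, "z": -1.26, "rx": 0.71, "jaw": 1}
{"y": 2.95, "z": -1.49, "rx": 0.72, "jaw": 1}
{"y": 2.83, "z": -1.7, "rx": 0.71, "jaw": 1}
{"y": 2.69, "z": -1.91, "rx": 0.72, "jaw": 1}
```

Emit:
carry_out --commands '[{"x": -2,"y": 0,"z": 0,"rx": 0,"ry": 0,"rz": 0,"jaw": 1},{"x": -3.5,"y": 0,"z": 0,"rx": 0,"ry": 0,"rz": 0,"jaw": 1},{"x": -3.5,"y": 0.1,"z": -0.1,"rx": 0,"ry": 0,"rz": 0,"jaw": 1},{"x": 0,"y": 3.2,"z": -0.8,"rx": 0.7,"ry": 0,"rz": 0,"jaw": 1},{"x": 0,"y": 3.15,"z": -1.05,"rx": 0.7,"ry": 0,"rz": 0,"jaw": 1}]'

```text
time: 17.65
tool_pos: [0.5139, 0.0222, 0.1055]
tcp_rot: [0.545, 0.454, 0.541, -0.451]
wrist_force: [-0.3, 0.0, -1.0]
opening: 0.467
```

Emit:
carry_out --commands '[{"x": 0,"y": 3.05,"z": -1.25,"rx": 0.7,"ry": 0,"rz": 0,"jaw": 1},{"x": 0,"y": 2.95,"z": -1.5,"rx": 0.7,"ry": 0,"rz": 0,"jaw": 1},{"x": 0,"y": 2.85,"z": -1.7,"rx": 0.75,"ry": 0,"rz": 0,"jaw": 1},{"x": 0,"y": 2.7,"z": -1.9,"rx": 0.75,"ry": 0,"rz": 0,"jaw": 1},{"x": 0,"y": 0,"z": 0,"rx": 0,"ry": 0,"rz": 0,"jaw": 1}]'

```text
time: 18.07
tool_pos: [0.6256, 0.0978, 0.0991]
tcp_rot: [-0.469, -0.528, -0.471, 0.528]
wrist_force: [-0.7, 0.2, -0.4]
opening: 0.464
```

Run:
```python
from h import *
for i in range(4): vision.capture("wrist")
plan([(.6235,.0935,.021,-6.8)],1,180)
```

```text
spread mm [0.2 0.1 0.4]
t 18.6 p [0.6222 0.0941 0.1028] yaw -6.7 j6 0.18 open 0.464
3 (0.6235, 0.0935, 0.021) -6.8
{"x": 2.73, "y": 0.05, "z": 0.02, "jaw": 1}
{"x": 2.73, "y": 0.04, "z": 0.01, "rx": 0.01, "jaw": 1}
{"x": 2.72, "y": 0.05, "z": 0.02, "jaw": 1}
```

Emit:
carry_out --commands '[{"x": 3.5,"y": 0.1,"z": 0,"rx": 0,"ry": 0,"rz": 0,"jaw": 1},{"x": 2.7,"y": 0,"z": 0,"rx": 0,"ry": 0,"rz": 0,"jaw": 1},{"x": 1.2,"y": 0,"z": 0,"rx": 0,"ry": 0,"rz": 0,"jaw": 1},{"x": 0.5,"y": 0,"z": 0,"rx": 0,"ry": 0,"rz": 0,"jaw": 1},{"x": 0,"y": 0,"z": 0,"rx": 0,"ry": 0,"rz": 0,"jaw": 1}]'

```text
time: 18.98
tool_pos: [0.6231, 0.0945, 0.023]
tcp_rot: [-0.47, -0.528, -0.47, 0.529]
wrist_force: [0.2, 0.6, -0.1]
opening: 0.47
```

Emit:
carry_out --commands '[{"x": 0.15,"y": 0,"z": 0,"rx": 0,"ry": 0,"rz": 0,"jaw": 1},{"x": 0,"y": 0,"z": 0,"rx": 0,"ry": 0,"rz": 0,"jaw": 1},{"x": 0,"y": 0,"z": 0,"rx": 0,"ry": 0,"rz": 0,"jaw": 1},{"x": 0,"y": 0,"z": 0,"rx": 0,"ry": 0,"rz": 0,"jaw": 1}]'

```text
time: 19.32
tool_pos: [0.6247, 0.0948, 0.0232]
tcp_rot: [0.47, 0.529, 0.47, -0.528]
wrist_force: [0.0, 0.1, -0.5]
opening: 0.469
```

Emit:
carry_out --commands '[{"x": 0.15,"y": 0,"z": 0,"rx": 0,"ry": 0,"rz": 0,"jaw": 1},{"x": 0,"y": 0,"z": 0,"rx": 0,"ry": 0,"rz": 0,"jaw": 1},{"x": 0,"y": 0,"z": 0,"rx": 0,"ry": 0,"rz": 0,"jaw": 1}]'

```text
time: 19.57
tool_pos: [0.6244, 0.0947, 0.021]
tcp_rot: [0.47, 0.529, 0.47, -0.528]
wrist_force: [0.9, -0.3, 0.3]
opening: 0.468
```

Emit:
carry_out --commands '[{"x": 0,"y": 0,"z": 0,"rx": 0,"ry": 0,"rz": 0,"jaw": 0},{"x": 0,"y": 0,"z": 0,"rx": 0,"ry": 0,"rz": 0,"jaw": -0.3},{"x": 0,"y": 0,"z": 0,"rx": 0,"ry": 0,"rz": 0,"jaw": -0.5},{"x": -1.5,"y": 0,"z": 0,"rx": 0,"ry": 0,"rz": 0,"jaw": -0.5},{"x": -4,"y": 0,"z": 0,"rx": 0,"ry": 0,"rz": 0,"jaw": -0.5}]'

```text
time: 19.98
tool_pos: [0.6187, 0.0943, 0.0682]
tcp_rot: [-0.467, -0.524, -0.473, 0.533]
wrist_force: [-0.4, -0.8, -1.2]
opening: 0.735
```

Emit:
carry_out --commands '[{"x": -4,"y": 0,"z": 0,"rx": 0,"ry": 0,"rz": 0,"jaw": -1},{"x": -2.5,"y": 0,"z": 0,"rx": 0,"ry": 0,"rz": 0,"jaw": -1},{"x": 0,"y": 0,"z": 0,"rx": 0,"ry": 0,"rz": 0,"jaw": -1}]'

```text
time: 20.23
tool_pos: [0.6278, 0.095, 0.1492]
tcp_rot: [0.473, 0.532, 0.467, -0.524]
wrist_force: [1.0, 0.0, 1.3]
opening: 0.925
```

Run:
```python
from h import *
for i in range(4): vision.capture("wrist")
plan([(.428,-.131,.14,21)],-1,90)
n="scene"; im,d=vision.capture(n); P=cloud(vision.calibration(n),d)
print(*face(P,(.623,.094),.056,.06))
```

```text
spread mm [0.3 0.  0.5]
t 20.7 p [0.6228 0.0946 0.1383] yaw -6.7 j6 0.18 open 0.998
8 (0.428, -0.131, 0.14) 21.0
{"x": -0.01, "y": -2.09, "z": 3.08, "rx": -0.58, "jaw": -1}
{"x": -0.01, "y": -2.27, "z": 2.95, "rx": -0.58, "rz": 0.01, "jaw": -1}
{"x": -0.01, "y": -2.45, "z": 2.81, "rx": -0.58, "jaw": -1}
{"x": -0.02, "y": -2.62, "z": 2.66, "rx": -0.58, "rz": 0.01, "jaw": -1}
{"x": -0.02, "y": -2.77, "z": 2.49, "rx": -0.57, "jaw": -1}
{"x": -0.02, "y": -2.91, "z": 2.32, "rx": -0.58, "rz": 0.01, "jaw": -1}
{"x": -0.02, "y": -3.05, "z": 2.14, "rx": -0.57, "jaw": -1}
{"x": -0.02, "y": -3.18, "z": 1.96, "rx": -0.58, "rz": 0.01, "jaw": -1}
[625.9  95.6] [45.1 47.8] 82.3 56.1 586
```

M is good: (626,96) against (624,94). Next is L.

Emit:
carry_out --commands '[{"x": 0,"y": -2.1,"z": 3.1,"rx": -0.6,"ry": 0,"rz": 0,"jaw": -1},{"x": 0,"y": -2.25,"z": 2.95,"rx": -0.6,"ry": 0,"rz": 0,"jaw": -1},{"x": 0,"y": -2.45,"z": 2.8,"rx": -0.6,"ry": 0,"rz": 0,"jaw": -1},{"x": 0,"y": -2.6,"z": 2.65,"rx": -0.55,"ry": 0,"rz": 0,"jaw": -1},{"x": 0,"y": -2.75,"z": 2.5,"rx": -0.55,"ry": 0,"rz": 0,"jaw": -1}]'

```text
time: 21.2
tool_pos: [0.5017, -0.0477, 0.1403]
tcp_rot: [0.545, 0.45, 0.545, -0.45]
wrist_force: [0.1, -0.7, -0.1]
opening: 1.002
```

Emit:
carry_out --commands '[{"x": 0,"y": -2.9,"z": 2.3,"rx": -0.55,"ry": 0,"rz": 0,"jaw": -1},{"x": 0,"y": -3.05,"z": 2.15,"rx": -0.6,"ry": 0,"rz": 0,"jaw": -1},{"x": 0,"y": -3.2,"z": 1.95,"rx": -0.6,"ry": 0,"rz": 0,"jaw": -1},{"x": 0,"y": 0,"z": 0,"rx": 0,"ry": 0,"rz": 0,"jaw": -1}]'

```text
time: 21.53
tool_pos: [0.4263, -0.1352, 0.1405]
tcp_rot: [0.583, 0.4, 0.583, -0.402]
wrist_force: [1.1, -0.1, 0.3]
opening: 1.001
```

```bash
python3 w.py .428 -.131 .066 .024 20.9
```

```text
wrist [ 427.3 -131.9] [52.  52.1] 21.3 66.6 4583
spread mm [0.2 0.2 0. ]
t 22.2 p [ 0.4302 -0.1306  0.1403] yaw 21.3 j6 -0.79 open 0.998
4 (np.float64(0.4273), np.float64(-0.13190000000000002), 0.024) 20.9
{"x": 2.91, "y": -0.08, "z": 0.01, "rx": 0.02, "jaw": -1}
{"x": 2.91, "y": -0.08, "rx": 0.02, "jaw": -1}
{"x": 2.91, "y": -0.08, "z": 0.01, "rx": 0.01, "jaw": -1}
{"x": 2.9, "y": -0.08, "rx": 0.02, "jaw": -1}
```

Emit:
carry_out --commands '[{"x": 4,"y": -0.1,"z": 0,"rx": 0,"ry": 0,"rz": 0,"jaw": -1},{"x": 3.4,"y": -0.1,"z": 0,"rx": 0,"ry": 0,"rz": 0,"jaw": -1},{"x": 2.5,"y": -0.1,"z": 0,"rx": 0,"ry": 0,"rz": 0,"jaw": -1},{"x": 1.2,"y": 0,"z": 0,"rx": 0,"ry": 0,"rz": 0,"jaw": -1},{"x": 0.5,"y": 0,"z": 0,"rx": 0,"ry": 0,"rz": 0,"jaw": -0.5}]'

```text
time: 22.6
tool_pos: [0.4249, -0.1313, 0.0215]
tcp_rot: [0.582, 0.399, 0.585, -0.4]
wrist_force: [0.1, 0.6, -0.1]
opening: 0.954
```

Emit:
carry_out --commands '[{"x": 0,"y": 0,"z": 0,"rx": 0,"ry": 0,"rz": 0,"jaw": 1},{"x": 0,"y": 0,"z": 0,"rx": 0,"ry": 0,"rz": 0,"jaw": 1},{"x": 0,"y": 0,"z": 0,"rx": 0,"ry": 0,"rz": 0,"jaw": 1},{"x": 0,"y": 0,"z": 0,"rx": 0,"ry": 0,"rz": 0,"jaw": 1},{"x": 0,"y": 0,"z": 0,"rx": 0,"ry": 0,"rz": 0,"jaw": 1}]'

```text
time: 23.02
tool_pos: [0.428, -0.1327, 0.0257]
tcp_rot: [0.584, 0.4, 0.583, -0.399]
wrist_force: [-0.1, 0.7, 0.8]
opening: 0.614
```

Emit:
carry_out --commands '[{"x": 0,"y": 0,"z": 0,"rx": 0,"ry": 0,"rz": 0,"jaw": 1},{"x": 0,"y": 0,"z": 0,"rx": 0,"ry": 0,"rz": 0,"jaw": 1},{"x": 0,"y": 0,"z": 0,"rx": 0,"ry": 0,"rz": 0,"jaw": 1}]'

```text
time: 23.27
tool_pos: [0.4277, -0.1326, 0.0254]
tcp_rot: [0.584, 0.4, 0.583, -0.399]
wrist_force: [0.6, 0.4, 3.7]
opening: 0.554
```

Run:
```python
from h import *
plan([(.427,-.132,.15,21),(.612,-.001,.15,-6.8)],1,180)
```

```text
spread mm [0. 0. 0.]
t 23.6 p [ 0.4277 -0.1326  0.0254] yaw 21.2 j6 -0.80 open 0.555
4 (0.427, -0.132, 0.15) 21.0
{"x": -3.12, "y": -0.01, "z": -0.02, "rx": 0.01, "jaw": 1}
{"x": -3.11, "y": -0.01, "z": -0.02, "rx": 0.01, "jaw": 1}
{"x": -3.12, "z": -0.01, "rx": 0.01, "ry": 0.01, "rz": -0.01, "jaw": 1}
{"x": -3.11, "y": -0.01, "z": -0.02, "rx": 0.01, "jaw": 1}
6 (0.612, -0.001, 0.15) -6.8
{"y": 3.66, "z": -0.94, "rx": 0.77, "jaw": 1}
{"y": 3.57, "z": -1.23, "rx": 0.77, "jaw": 1}
{"y": 3.46, "z": -1.51, "rx": 0.77, "jaw": 1}
{"y": 3.33, "z": -1.78, "rx": 0.77, "jaw": 1}
{"y": 3.18, "z": -2.05, "rx": 0.77, "jaw": 1}
{"y": 3.0, "z": -2.29, "rx": 0.78, "jaw": 1}
```

Emit:
carry_out --commands '[{"x": -2,"y": 0,"z": 0,"rx": 0,"ry": 0,"rz": 0,"jaw": 1},{"x": -3.5,"y": 0,"z": 0,"rx": 0,"ry": 0,"rz": 0,"jaw": 1},{"x": -3.5,"y": 0,"z": 0,"rx": 0,"ry": 0,"rz": 0,"jaw": 1},{"x": -3.5,"y": 0,"z": -0.1,"rx": 0,"ry": 0,"rz": 0,"jaw": 1},{"x": 0,"y": 3.65,"z": -0.95,"rx": 0.8,"ry": 0,"rz": 0,"jaw": 1}]'

```text
time: 23.98
tool_pos: [0.4583, -0.1134, 0.1573]
tcp_rot: [0.569, 0.425, 0.56, -0.425]
wrist_force: [1.8, -0.9, 0.2]
opening: 0.549
```

Emit:
carry_out --commands '[{"x": 0,"y": 3.6,"z": -1.25,"rx": 0.8,"ry": 0,"rz": 0,"jaw": 1},{"x": 0,"y": 3.45,"z": -1.5,"rx": 0.75,"ry": 0,"rz": 0,"jaw": 1},{"x": 0,"y": 3.35,"z": -1.8,"rx": 0.75,"ry": 0,"rz": 0,"jaw": 1},{"x": 0,"y": 3.2,"z": -2.05,"rx": 0.75,"ry": 0,"rz": 0,"jaw": 1},{"x": 0,"y": 3.0,"z": -2.3,"rx": 0.8,"ry": 0,"rz": 0,"jaw": 1}]'

```text
time: 24.4
tool_pos: [0.6124, 0.0017, 0.1479]
tcp_rot: [-0.468, -0.529, -0.47, 0.53]
wrist_force: [-0.4, -0.8, -1.4]
opening: 0.552
```

Run:
```python
from h import *
for i in range(6): vision.capture("wrist")
plan([(.6125,-.0005,.0335,-6.8)],1,180)
```

```text
spread mm [0.2 0.1 0.3]
t 25.0 p [ 6.111e-01 -4.000e-04  1.499e-01] yaw -6.7 j6 0.02 open 0.551
4 (0.6125, -0.0005, 0.0335) -6.8
{"x": 2.91, "y": 0.03, "jaw": 1}
{"x": 2.91, "y": 0.04, "jaw": 1}
{"x": 2.91, "y": 0.03, "jaw": 1}
{"x": 2.91, "y": 0.04, "z": -0.01, "rx": 0.01, "jaw": 1}
```

Emit:
carry_out --commands '[{"x": 4,"y": 0.1,"z": 0,"rx": 0,"ry": 0,"rz": 0,"jaw": 1},{"x": 3.8,"y": 0,"z": 0,"rx": 0,"ry": 0,"rz": 0,"jaw": 1},{"x": 2.2,"y": 0,"z": 0,"rx": 0,"ry": 0,"rz": 0,"jaw": 1},{"x": 0.9,"y": 0,"z": 0,"rx": 0,"ry": 0,"rz": 0,"jaw": 1},{"x": 0.4,"y": 0,"z": 0,"rx": 0,"ry": 0,"rz": 0,"jaw": 1}]'

```text
time: 25.42
tool_pos: [0.6112, 0.0002, 0.0343]
tcp_rot: [-0.469, -0.527, -0.471, 0.529]
wrist_force: [-0.8, 0.6, -1.2]
opening: 0.553
```

Emit:
carry_out --commands '[{"x": 0.15,"y": 0,"z": 0,"rx": 0,"ry": 0,"rz": 0,"jaw": 1},{"x": 0,"y": 0,"z": 0,"rx": 0,"ry": 0,"rz": 0,"jaw": 1},{"x": 0,"y": 0,"z": 0,"rx": 0,"ry": 0,"rz": 0,"jaw": 1},{"x": 0,"y": 0,"z": 0,"rx": 0,"ry": 0,"rz": 0,"jaw": 1}]'

```text
time: 25.75
tool_pos: [0.6143, 0.0002, 0.0373]
tcp_rot: [0.471, 0.529, 0.469, -0.527]
wrist_force: [-0.3, -0.2, -1.1]
opening: 0.555
```

Emit:
carry_out --commands '[{"x": 0.15,"y": 0,"z": 0,"rx": 0,"ry": 0,"rz": 0,"jaw": 1},{"x": 0,"y": 0,"z": 0,"rx": 0,"ry": 0,"rz": 0,"jaw": 1},{"x": 0,"y": 0,"z": 0,"rx": 0,"ry": 0,"rz": 0,"jaw": 1}]'

```text
time: 26.0
tool_pos: [0.6129, 0.0003, 0.0338]
tcp_rot: [0.47, 0.528, 0.47, -0.528]
wrist_force: [0.0, -0.0, -0.7]
opening: 0.55
```

Emit:
carry_out --commands '[{"x": 0.1,"y": 0,"z": 0,"rx": 0,"ry": 0,"rz": 0,"jaw": 1},{"x": 0,"y": 0,"z": 0,"rx": 0,"ry": 0,"rz": 0,"jaw": 1},{"x": 0,"y": 0,"z": 0,"rx": 0,"ry": 0,"rz": 0,"jaw": 1},{"x": 0,"y": 0,"z": 0,"rx": 0,"ry": 0,"rz": 0,"jaw": 1}]'

```text
time: 26.33
tool_pos: [0.613, 0.0003, 0.0334]
tcp_rot: [0.47, 0.529, 0.47, -0.528]
wrist_force: [-2.8, 0.0, 5.6]
opening: 0.553
```

Emit:
carry_out --commands '[{"x": 0,"y": 0,"z": 0,"rx": 0,"ry": 0,"rz": 0,"jaw": -0.1},{"x": 0,"y": 0,"z": 0,"rx": 0,"ry": 0,"rz": 0,"jaw": -0.4},{"x": 0,"y": 0,"z": 0,"rx": 0,"ry": 0,"rz": 0,"jaw": -0.7},{"x": 0,"y": 0,"z": 0,"rx": 0,"ry": 0,"rz": 0,"jaw": -0.7},{"x": -2,"y": 0,"z": 0,"rx": 0,"ry": 0,"rz": 0,"jaw": -0.7}]'

```text
time: 26.75
tool_pos: [0.6093, 0.0005, 0.0473]
tcp_rot: [-0.467, -0.526, -0.473, 0.531]
wrist_force: [-1.1, -0.3, -0.9]
opening: 0.804
```

Emit:
carry_out --commands '[{"x": -4,"y": 0,"z": 0,"rx": 0,"ry": 0,"rz": 0,"jaw": -1},{"x": -4,"y": 0,"z": 0,"rx": 0,"ry": 0,"rz": 0,"jaw": -1},{"x": -4,"y": -2,"z": 0,"rx": 0,"ry": 0,"rz": 0,"jaw": -1},{"x": 0,"y": -4,"z": 0,"rx": 0,"ry": 0,"rz": 0,"jaw": -1},{"x": 0,"y": -4,"z": 0,"rx": 0,"ry": 0,"rz": 0,"jaw": -1}]'

```text
time: 27.17
tool_pos: [0.5164, 0.0115, 0.1729]
tcp_rot: [0.472, 0.53, 0.468, -0.527]
wrist_force: [-1.1, -0.5, 0.8]
opening: 1.003
```

Emit:
carry_out --commands '[{"x": 0,"y": -4,"z": 0,"rx": 0,"ry": 0,"rz": 0,"jaw": -1},{"x": 0,"y": -4,"z": 0,"rx": 0,"ry": 0,"rz": 0,"jaw": -1},{"x": 0,"y": -4,"z": 0,"rx": 0,"ry": 0,"rz": 0,"jaw": -1},{"x": 0,"y": -2,"z": 0,"rx": 0,"ry": 0,"rz": 0,"jaw": -1},{"x": 0,"y": 0,"z": 0,"rx": 0,"ry": 0,"rz": 0,"jaw": -1}]'

```text
time: 27.58
tool_pos: [0.3728, 0.0286, 0.1697]
tcp_rot: [0.47, 0.528, 0.47, -0.528]
wrist_force: [-0.1, 0.9, -1.1]
opening: 1.002
```

Run:
```python
from h import *
for n in("top","scene"):
    im,d=vision.capture(n); P=cloud(vision.calibration(n),d); cv2.imwrite(f"pics/{n}_end.png",im)
    for k,xy,h in [("xl",(.602,-.095),.09),("l",(.612,0),.074),("m",(.624,.094),.058),("s",(.635,.188),.042)]: print(n,k,*face(P,xy,h,.05,.005))
    m=vision.recognise("cup",n)[0]; print(m)
```

```text
top xl [600.7 -96.1] [60.2 61.3] 83.4 89.7 1274
top l [6.126e+02 5.000e-01] [51.9 52.9] 83.1 73.5 915
top m [623.9  94.9] [44.3 44.6] 82.7 57.5 624
top s [635.2 186.1] [36.5 37.8] 84.6 41.3 408
{'position': [343.2, 501.6], 'confidence': 0.65}
scene xl [603.7 -95.3] [62.3 62. ] 85.4 88.3 842
scene l [614.4   1.5] [52.5 54.3] 84.2 72.3 684
scene m [626.2  95.8] [44.7 46.8] 85.1 56.2 531
scene s [637.8 187.9] [36.3 38.4] 82.9 39.8 375
{'position': [161.5, 205.2], 'confidence': 0.78}
```

View pics/top_end.png

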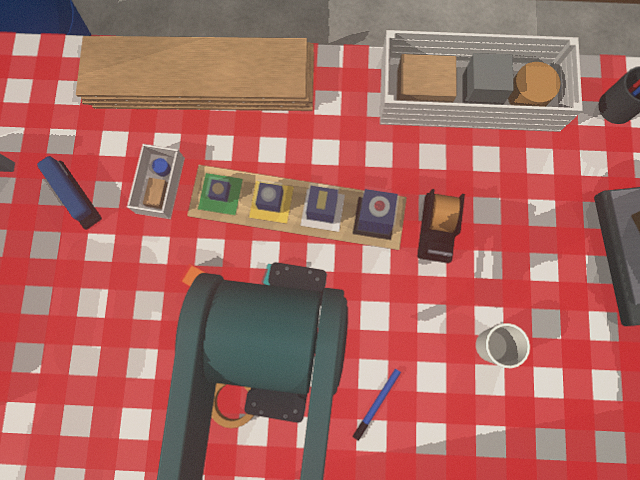

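View pics/scene_end.png

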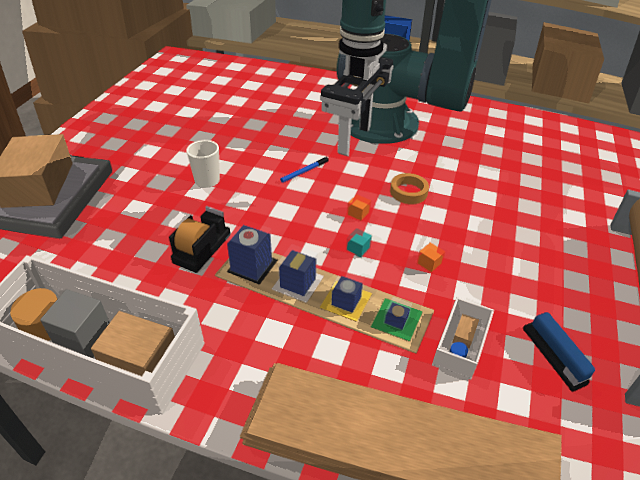

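All four cases stand on their pads, tallest next to the dispenser: XL (210,378), L (203,322), M (194,268) and S (188,218) in the top view. The cup hasn't moved (343,501) and the arm is clear, so I'm handing in.

```bash
python3 -c "
from bench import ctrl; print(ctrl.job_done())"
```

```text
the job is handed in; nothing more can be done
None
```

All four cases are lined up by height and the job is handed in. From the dispenser outwards: XL on black, L on white, M on yellow and S on green. I left the three orange and turquoise look-alike cubes alone.

**Last checks, top and scene cameras:** all four cases stand upright on their pads. Each centre is within about 3 mm of its pad centre, against the 15 mm allowed. The cup is where it started, the gripper is open and clear, and it took about 28 s of the 96 s.

**Disagreements:**
- **Camera offset:** the two cameras differ by 2–3 mm, in line with their calibration. For XL before the grasp, the top and wrist cameras differed by up to 4.5 mm in y. I took the wrist reading there, and the grasp agreed with it.
- **Pads in the first top view:** my colour search missed the black pad and only partly caught the green one. I took those two centres from the scene camera and the spacing of the row.
- **Refused move call:** my first two move calls were refused because the rows lacked some keys, and nothing moved.

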